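# Make up two sampling kits

### The job

Make up the two sampling kits from the stock standing on the bench just behind the two trays: the red dish, the pot with the yellow lid and the amber dropper bottle go into the blue tray, and the tan dish and the pot with the white lid go into the white tray, whose small clear bottle is already in and must stay there. Every item sits upright and right down in the well that is cut for it (dish, pot, bottle); never tip anything over, and leave the pot with the red lid where it stands.

Things in the scene. Friction and masses are not known exactly. Their poses are not given: they have to be found in the camera images.
- blue_tray: blue kit tray, 98 (x) x 214 mm (y), deck of dark insert 18 mm high, rim 19; fixed; 10 mm lip at each end. Origin: underside centre, z up. Wells on x = 0: dish 72 mm wide, 4 deep, at y +59 (floor 14 mm above the bench); pot 54 mm wide, 15 deep, at y -16 (floor 3); bottle 40 mm wide, 15 deep, at y -75 (floor 3); all empty
- white_tray: white kit tray, 98 (x) x 214 mm (y), deck of dark insert 18 mm high, rim 19; fixed; 10 mm lip at each end. Origin: underside centre, z up. Wells on x = 0: dish 72 mm wide, 4 deep, at y +59 (floor 14 mm above the bench); pot 54 mm wide, 15 deep, at y -16 (floor 3); bottle 40 mm wide, 15 deep, at y -75 (floor 3), holding the clear bottle from the start
- red_dish: round Petri dish, lid on, dark red, 59 mm across, 14 mm high, lying flat on the bench, about 25 g. Origin: centre of the underside, z up
- tan_dish: round Petri dish, lid on, tan (pale yellow-brown), 59 mm across, 14 mm high, lying flat on the bench, about 25 g. Origin: centre of the underside, z up
- yellow_pot: sample pot with a yellow screw lid, 57 mm high: white body 40 mm across up to 44 mm, lid 48 mm across from there to the top, standing on the bench, about 40 g. Origin: centre of the underside, z up
- white_pot: sample pot with a white screw lid, 57 mm high: white body 40 mm across up to 44 mm, lid 48 mm across from there to the top, standing on the bench, about 40 g. Origin: centre of the underside, z up
- dropper_bottle: amber dropper bottle with a black collar and white teat, 76 mm high: glass body 24 mm across up to 52 mm, then neck and teat 11 mm across, standing on the bench, about 45 g. Origin: centre of the underside, z up
- clear_bottle: small clear screw-cap bottle with pink contents, 34 mm across, 66 mm high, standing in the bottle well of the white tray from the start; stays there. Origin: centre of the underside, z up
- red_pot: sample pot with a red screw lid (not wanted in either kit, stays where it is), 57 mm high: white body 40 mm across up to 44 mm, lid 48 mm across from there to the top, standing on the bench, about 40 g. Origin: centre of the underside, z up

How it is judged:
At the end, for the whole second after the job is handed in: Red dish, yellow-lid pot and dropper bottle in the blue tray's wells, tan dish, white-lid pot and clear bottle in the white tray's: each within 10 mm of its own well's centre (tray x, y), 2.5 mm of its floor, within 0.1 rad of upright, at rest; red-lid pot upright, within 30 mm of its start (x of red_dish in the frame of blue_tray between -0.01 and 0.01 m and y of red_dish in the frame of blue_tray between 0.049 and 0.069 m and z of red_dish in the frame of blue_tray below 0.0165 m and angle between each of red_dish, yellow_pot, dropper_bottle, tan_dish, white_pot, clear_bottle, red_pot's own z axis and vertical below 0.1 rad and linear speed of each of red_dish, yellow_pot, dropper_bottle, tan_dish, white_pot, clear_bottle below 0.02 m/s and x of yellow_pot in the frame of blue_tray between -0.01 and 0.01 m and y of yellow_pot in the frame of blue_tray between -0.026 and -0.006 m and z of each of yellow_pot, dropper_bottle in the frame of blue_tray below 0.0055 m and x of dropper_bottle in the frame of blue_tray between -0.01 and 0.01 m and y of dropper_bottle in the frame of blue_tray between -0.085 and -0.065 m and x of tan_dish in the frame of white_tray between -0.01 and 0.01 m and y of tan_dish in the frame of white_tray between 0.049 and 0.069 m and z of tan_dish in the frame of white_tray below 0.0165 m and x of white_pot in the frame of white_tray between -0.01 and 0.01 m and y of white_pot in the frame of white_tray between -0.026 and -0.006 m and z of each of white_pot, clear_bottle in the frame of white_tray below 0.0055 m and x of clear_bottle in the frame of white_tray between -0.01 and 0.01 m and y of clear_bottle in the frame of white_tray between -0.085 and -0.065 m and distance of red_pot from where it was at the start of the episode below 0.03 m); the robot touches nothing.
It fails at once if a dish, pot or bottle is tipped by more than 0.5 rad (angle between any of red_dish, tan_dish, yellow_pot, white_pot, red_pot, dropper_bottle, clear_bottle's own z axis and vertical above 0.5 rad).
It fails at once if the red-lid pot is moved by more than 30 mm (distance of red_pot from where it was at the start of the episode above 0.03 m).
It fails at once if the clear bottle is lifted or knocked out of its well (distance of clear_bottle from where it was at the start of the episode above 0.015 m).
It also fails if it takes over 120 s, if anything falls off the work surface, if the arm or the gripper's body presses on something with over 40 N, if the wrist force passes 120 N, or if a joint passes its speed limit or range.

### The arm

A 6-joint arm with a two-finger parallel gripper is mounted at the origin on a cart in front of the work surface, level with it; the furniture and walls round the work are solid. World frame = base frame: x ahead of the robot, y to its left, z up, the work surface at z = 0. Lengths are in m, angles in rad, forces in N, time in s.
With the tool pointing down it reaches from about 0.275 to 1 m from the base axis. Payload 8.4 kg.
Tool frame: the origin (TCP) lies on the centre line of the jaws, within the pads' length; the fingertips stand 17 mm ahead of it and the grasp point (between the pads) lies 2 mm behind it (bot.tcp_to_tips is the z of the fingertips in the tool frame, in m); z points along the fingers, y is the line along which they close (so a half turn about z gives the same grasp; the last joint's range is limited). The gripper opens to 85 mm and grips with 20 to 120 N. Pads are 22 mm wide; open, the fingers measure 114 mm over their backs; the gripper's body (76 mm by 85 mm) begins 54 mm behind the grasp point. The pads swing forward as they close: fully open they stand 13 mm farther back than shut.
Start: joints at [1.153, 0.353, 1.633, -0, 1.155, -0.002], TCP at [0.252, 0.572, 0.217] pointing down, gripper open.
Joint ranges: [-2.63, 2.63], [-0.92, 2.1], [0.06, 2.66], [-1.3, 4.44], [0, 2.69], [-3.02, 3.02]. Speed limits (rad/s): [2.22, 2.22, 2.79, 3.14, 3.14, 3.14].

### API

Orientations are given as a unit quaternion [x, y, z, w].
In Python, from workcell import bot, hand, kinematics, get_obs, vision, hand_in gives the robot as it stands. The module is installed in compiled form; this text tells all that it offers. Calls block until the motion is done:
- bot.reach(position, orientation): joint-space move of the TCP to a pose.
- bot.servo_line(position, ori=None, velocity=0.15): straight line of the TCP; ori=None keeps the orientation; velocity is the mean speed in m/s.
- bot.goto_joints(angles): joint-space move.
- hand.move_gripper(opening, strength=None): finger opening in m; strength is the grip in N (None keeps the last); returns when the fingers have stopped.
- bot.dwell(seconds).
- kinematics.solve_ik(position, orientation): joint angles nearest the present ones, or None.
- get_obs(): the state.
- vision.read_camera(name): name is "scene" or "top" or "wrist"; returns a dict with "frame" (480x640x3 uint8, red, green, blue), "intrinsics" (3x3 intrinsics, pixels), "dist" ([k1, k2, p1, p2, k3] as OpenCV has them; the pictures are not rectified), "view" (4x4, takes a point from world to camera coordinates). Camera axes: x right, y down, z forward; pixel columns grow to the right and rows downward; lengths in m; the calibration is good to about 2 mm. A picture is of the moment at which its call begins. There is no depth.
A pose or a line that the arm cannot do raises bot.IKError and nothing moves.
- hand_in(): hands the job in; it is judged then, once.
The state is a dict: "time_s": time; "joint_pos": joint angles; "joint_vel": joint speeds; "joint_efforts": joint torques, N m; "position": TCP position; "orientation": TCP orientation; "wrist_force": force on the tool from outside, world axes, zero at the start; "ft_torque": the same for the moment, N m; "gripper_width": finger opening in m; "grip_force": force on a finger pad.
Only numpy, scipy, OpenCV 4.12 (cv2) and the standard library are available. Lean on these libraries where they do the work, as an engineer would, in place of code of your own. Each camera call takes 0.05 s, during which the arm holds its last target. There are 200 camera calls.

## Working session

There is one attempt and no reset: what is moved stays moved. The work goes in short steps, each a Python script; the robot and the scene stay as the last script left them, time stands still between calls to the robot, and variables do not carry over. Pictures are saved under pics/ and viewed, at most 14 in all, crops included, and the job is handed in when it is done.

```bash
mkdir -p pics
cat > h.py <<'E'
import numpy as np, cv2
from workcell import bot, hand, kinematics, get_obs, vision, hand_in
def snap(cam,fn):
    d=vision.read_camera(cam); cv2.imwrite('pics/'+fn+'.png',cv2.cvtColor(d['frame'],cv2.COLOR_RGB2BGR))
    np.savez('pics/'+fn+'.npz',**{k:np.array(d[k]) for k in d}); return d
def load(fn): return dict(np.load('pics/'+fn+'.npz'))
def p2w(d,uv,z):
    n=cv2.undistortPoints(np.array(uv,float).reshape(-1,1,2),d['intrinsics'],d['dist']).reshape(-1,2)
    R,t=d['view'][:3,:3],d['view'][:3,3]; c=-R.T@t
    r=np.c_[n,np.ones(len(n))]@R
    return c+r*((z-c[2])/r[:,2])[:,None]
def w2p(d,P):
    return cv2.projectPoints(np.array(P,float).reshape(-1,3),cv2.Rodrigues(d['view'][:3,:3])[0],d['view'][:3,3],d['intrinsics'],d['dist'])[0].reshape(-1,2)
E
python3 - <<'E'
from h import *
for c in('top','scene'):
    d=snap(c,c+'0'); R,t=d['view'][:3,:3],d['view'][:3,3]; print(c,-R.T@t,R[2],d['intrinsics'][0,0])
print(get_obs()['orientation'],get_obs()['time_s'],bot.tcp_to_tips)
E
```

```text
top [0.37131461 0.02280673 0.94848351] [ 0.20919765  0.0132489  -0.97778362] 475.89018084754525
scene [ 0.07314313 -0.62990401  0.80959905] [ 0.44061825  0.59198977 -0.67483603] 541.7267768680471
[ 2.06421681e-01  9.78462917e-01 -6.26608264e-04 -1.31472132e-04] 0.1 0.017
```

View pics/top0.png

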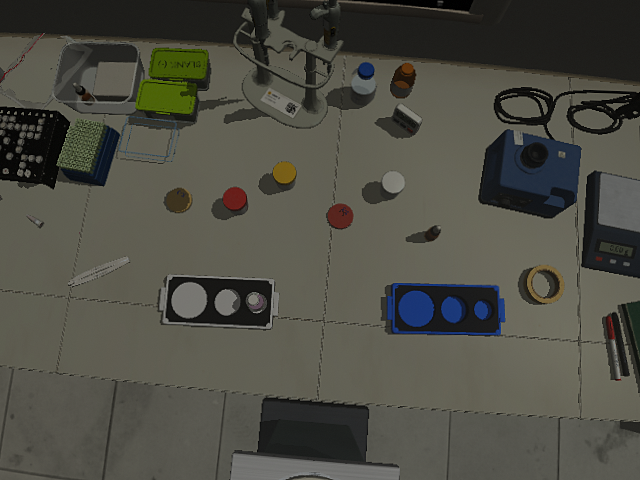

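View pics/scene0.png

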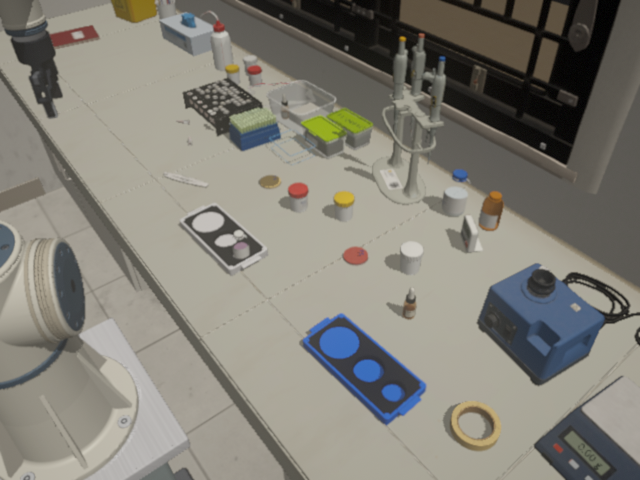

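The top view (up = +x, left = +y) shows the tan dish at (178,200), red pot (235,198), yellow pot (284,173), red dish (340,216), white pot (392,183) and dropper (433,233). The white tray is at (220,301) and the blue tray at (445,309), with the dish well on the left in each. The scene view agrees.

```bash
cat > m.py <<'E'
from h import *
from scipy.optimize import least_squares
d=load('top0'); im=d['frame']; hsv=cv2.cvtColor(im,cv2.COLOR_RGB2HSV); gray=cv2.cvtColor(im,cv2.COLOR_RGB2GRAY).astype(float)
out=cv2.resize(im[140:360,140:540][:,:,::-1],None,fx=2,fy=2,interpolation=cv2.INTER_CUBIC)
def draw(P):
    for u in w2p(d,P): cv2.circle(out,tuple(int(round(v)) for v in (u-[140,140])*2+.5),0,(0,255,0),-1)
a=np.linspace(0,2*np.pi,72,endpoint=False); C=np.c_[np.cos(a),np.sin(a),0*a]
lab=cv2.cvtColor(im,cv2.COLOR_RGB2LAB).astype(float)
def circ(uv,z,r):
    # circle of known radius maximising colour step in/out
    G=[cv2.GaussianBlur(lab[:,:,k],(0,0),.7) for k in range(3)]
    c0=p2w(d,[uv],z)[0]
    def samp(c,rr):
        p=w2p(d,c+C*rr).astype(np.float32); return np.array([cv2.remap(g,p[None,:,0],p[None,:,1],cv2.INTER_LINEAR)[0] for g in G])
    best=max(((np.linalg.norm((samp(c0+[i*.001,j*.001,0],r+.003)-samp(c0+[i*.001,j*.001,0],r-.003)),axis=0).clip(0,40).sum()),i,j) for i in range(-12,13) for j in range(-12,13))
    c=c0+[best[1]*.001,best[2]*.001,0]; draw(c+C*r); return c
res={}
for n,uv,z,r in [('tan_dish',(178,200),.014,.0295),('red_dish',(340,216),.014,.0295),('red_pot',(235,197),.057,.024),('yellow_pot',(284,172),.057,.024),('white_pot',(392,182),.057,.024),
  ('wt_dish',(189,300),.018,.036),('bt_dish',(416,309),.018,.036),('wt_pot',(228,302),.018,.027),('bt_pot',(453,309),.018,.027),('bt_bot',(482,310),.018,.020)]:
    res[n]=circ(uv,z,r); print(n,res[n].round(4))
print('dropper top',p2w(d,[(437,228)],.076).round(4),'base',p2w(d,[(430,237)],0).round(4))
# tray: insert contour
for n,(x0,x1) in {'white':(160,282),'blue':(385,507)}.items():
    m=((hsv[:,:,2]<60)).astype(np.uint8); m[:, :x0]=0; m[:,x1:]=0; m[:270]=0; m[345:]=0
    cs=max(cv2.findContours(m,cv2.RETR_EXTERNAL,cv2.CHAIN_APPROX_NONE)[0],key=cv2.contourArea)
    q=p2w(d,cs.reshape(-1,2),.018); rc=cv2.minAreaRect((q[:,:2]*1000).astype(np.float32)); print(n,rc)
    draw(np.c_[cv2.boxPoints(rc)/1000,[.018]*4])
cv2.imwrite('pics/fit0.png',out)
E
python3 m.py
```

```text
tan_dish [0.6289 0.3262 0.014 ]
red_dish [ 0.6243 -0.0072  0.014 ]
red_pot [0.6324 0.2018 0.057 ]
yellow_pot [0.692  0.1103 0.057 ]
white_pot [ 0.6909 -0.1051  0.057 ]
wt_dish [0.4316 0.2756 0.018 ]
bt_dish [ 0.4512 -0.169   0.018 ]
wt_pot [0.4326 0.1997 0.018 ]
bt_pot [ 0.455  -0.2429  0.018 ]
bt_bot [ 0.4585 -0.3017  0.018 ]
dropper top [[ 0.6001 -0.1915  0.076 ]] base [[ 0.5998 -0.1963  0.    ]]
white ((432.50775146484375, 216.07229614257812), (88.83068084716797, 204.6993408203125), 2.3363022804260254)
blue ((454.9393005371094, -230.22918701171875), (88.41800689697266, 203.29830932617188), 3.106494426727295)
```

View pics/fit0.png

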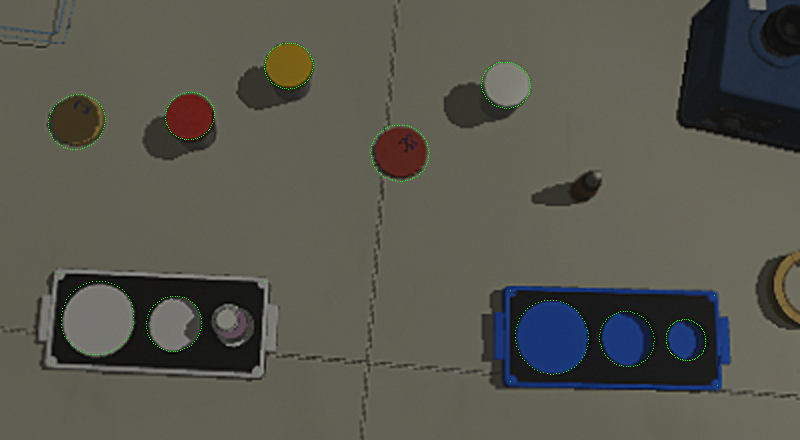

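The fits hold: insert rectangles measure 88x204 mm, yaw is about 3.1° (blue) and 2.3° (white), and the well spacing is right. Next I look closer with the wrist camera over the red dish, and find fingertip height at dish width with a light touch on bare bench.

```bash
cat >> h.py <<'E'
from scipy.spatial.transform import Rotation as Ro
def ori(yaw=0.): # fingers close along world x (turned by yaw)
    return (Ro.from_euler('z',yaw)*Ro.from_matrix(np.array([[0,1,0],[1,0,0],[0,0,-1.]]))).as_quat()
def fz(): return get_obs()['wrist_force'][2]
E
python3 - <<'E'
from h import *
def solve(A,B):
    M=[];b=[]
    for d,uv in (A,B):
        n=cv2.undistortPoints(np.array([[uv]],float),d['intrinsics'],d['dist'])[0,0]; V=d['view']
        for k in (0,1): r=n[k]*V[2]-V[k]; M.append(r[:3]); b.append(-r[3])
    return np.linalg.lstsq(np.array(M),np.array(b),rcond=None)[0]
print('teat',solve((load('top0'),(437,228)),(load('scene0'),(412,291.5))))
for p in ([.56,0,.1],[.6243,-.0072,.15],[.6289,.3262,.15],[.45,-.17,.05],[.459,-.305,.06],[.43,.275,.1],[.69,.11,.15]):
    s=kinematics.solve_ik(p,ori()); print(p,None if s is None else np.round(s,2))
hand.move_gripper(.059,40)
bot.reach([.56,0,.12],ori()); d=snap('wrist','w1')
bot.servo_line([.56,0,.026],velocity=.1); bot.dwell(.2); f0=fz(); z=.026
while z>.0 and fz()-f0<3:
    z-=.0015; bot.servo_line([.56,0,z],velocity=.03)
print('contact z',z,fz()-f0,get_obs()['position'],get_obs()['gripper_width'])
bot.servo_line([.56,0,.06],velocity=.15); print(get_obs()['time_s'])
bot.reach([.6243,-.0072,.15],ori()); hand.move_gripper(.085); snap('wrist','w2'); print(get_obs()['time_s'])
E
```

```text
teat [ 0.60411488 -0.19475333  0.06546206]
[0.56, 0, 0.1] [-0.    0.39  1.87 -0.    0.87 -0.  ]
[0.6243, -0.0072, 0.15] [-0.01  0.42  1.7  -0.    1.03 -0.01]
[0.6289, 0.3262, 0.15] [ 0.48  0.54  1.49 -0.    1.11  0.48]
[0.45, -0.17, 0.05] [-0.36  0.37  2.07 -0.    0.7  -0.36]
[0.459, -0.305, 0.06] [-0.59  0.44  1.91 -0.    0.79 -0.59]
[0.43, 0.275, 0.1] [ 0.57  0.33  1.98 -0.    0.83  0.57]
[0.69, 0.11, 0.15] [ 0.16  0.53  1.52 -0.    1.1   0.16]
contact z -0.001000000000000006 -0.20990383689814618 [ 5.59916574e-01  1.60903405e-05 -1.11693728e-03] 0.059002976103264104
9.225
10.175
```

View pics/w2.png

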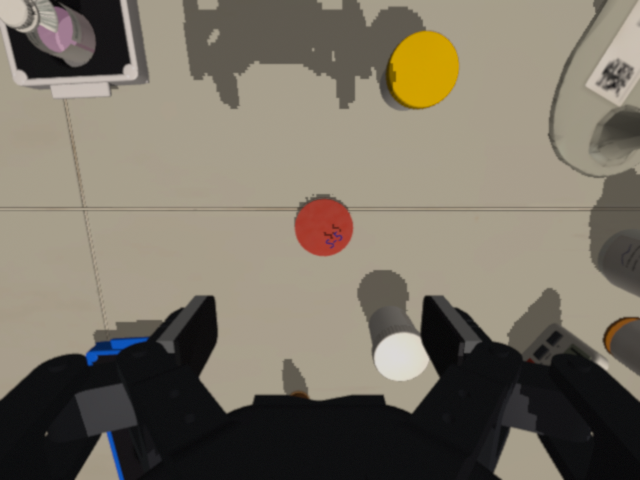

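The wrist view shows the red dish at (323,227), yellow lid (424,69) and white lid (400,357). The touch test made no contact even at TCP z = -1 mm, so I'm checking the hand geometry against this view.

Run:
```python
from h import *
d=load('w2'); V=d['view'];c=-V[:3,:3].T@V[:3,3]; print('cam',c,V[2,:3])
print(p2w(d,[(323,227)],.014),p2w(d,[(424,69)],.057),p2w(d,[(400,357)],.057), get_obs()['position'],bot.tcp_to_tips)
print('tips proj for TCP z, at x+-.0425', w2p(d,[[.6243+s*.0425,-.0072+e,z] for z in(.15,.133,.146) for s in(-1,1) for e in(-.011,.011)]).round())
print('pot base', w2p(d,[[.691,-.105,0]]))
```

```text
cam [0.62372091 0.05988432 0.30544191] [-8.60641856e-04 -2.64753689e-01 -9.64315687e-01]
[[ 0.62716504 -0.00621732  0.014     ]] [[0.69275466 0.11020421 0.057     ]] [[ 0.69060731 -0.10623971  0.057     ]] [ 0.62386267 -0.00716907  0.14948847] 0.017
tips proj for TCP z, at x+-.0425 [[234. 311.]
 [232. 269.]
 [406. 311.]
 [409. 270.]
 [242. 297.]
 [239. 258.]
 [398. 297.]
 [401. 259.]
 [236. 308.]
 [234. 267.]
 [404. 308.]
 [407. 267.]]
pot base [[387.34955279 321.96071512]]
```

View pics/w1.png

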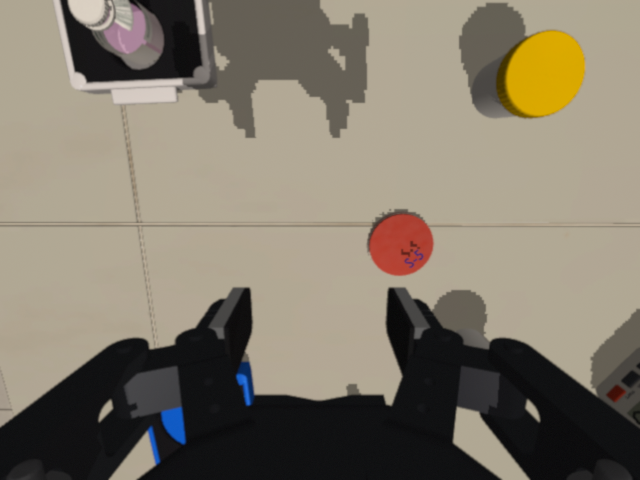

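The camera calibration agrees with the top view to within 3 mm. But the pad spacing (206 px for 85 mm, 136 px for 59 mm) puts the fingertips 17–24 mm behind the reported TCP, not ahead of it, which fits the missed touch. I'll go on probing down carefully to get the true tip height.

Run:
```python
from h import *
hand.move_gripper(.059,40); bot.reach([.56,0,.03],ori()); bot.servo_line([.56,0,.0],velocity=.1); bot.dwell(.15)
o=get_obs(); f0=np.array(o['wrist_force']); z=0.; g=0
while z>-.03 and g<4:
    z-=.0015; bot.servo_line([.56,0,z],velocity=.03); o=get_obs(); g=np.linalg.norm(np.array(o['wrist_force'])-f0)
    if z<-.012: print(round(z,4),round(g,2),round(o['position'][2],4))
bot.servo_line([.56,0,.03],velocity=.15); print(get_obs()['time_s'],f0)
```

```text
14.2 [-0.34864762 -0.72068476 -0.30143431]
```

Run:
```python
from h import *
bot.servo_line([.56,0,.0],velocity=.15); bot.dwell(.15)
f0=np.array(get_obs()['wrist_force']); z=0.; g=0
while z>-.03 and g<4:
    z-=.001; bot.servo_line([.56,0,z],velocity=.03); o=get_obs(); g=np.linalg.norm(np.array(o['wrist_force'])-f0)
    print(round(z,4),(np.array(o['wrist_force'])-f0).round(2),round(o['position'][2],4))
bot.servo_line([.56,0,.03],velocity=.15); print(get_obs()['time_s'])
```

```text
-0.001 [ 0.51 -0.65 -0.22] -0.0006
-0.002 [-1.17 -0.91 -0.26] -0.002
-0.003 [-0.06 -0.86 -0.12] -0.0031
-0.004 [ 0.07 -0.46  0.82] -0.0041
-0.005 [ 0.11 -0.01 -0.15] -0.0051
-0.006 [-0.38  0.27 -0.89] -0.0061
-0.007 [-0.9   0.26  0.38] -0.0071
-0.008 [0.01 0.55 0.25] -0.0081
-0.009 [-0.38 -1.08  0.48] -0.0091
-0.01 [-0.17 -0.72  0.07] -0.01
-0.011 [ 0.27 -0.12 -0.26] -0.0111
-0.012 [-1.63 -0.77  3.06] -0.0117
-0.013 [-5.27  0.52 14.32] -0.0121
18.3833
```

Contact is clear at TCP z ≈ -11.5 mm for 59 mm opening, and it repeated. So I take the tips as 11.5 mm above the TCP there and scale the other widths by the pad swing. Red dish first, then a look at it in its well.

```bash
cat >> h.py <<'E'
BLUE=(np.array([.455,-.229]),.0545); WHITE=(np.array([.4325,.2162]),.041)
WELL={'dish':(.059,.014),'pot':(-.016,.003),'bottle':(-.075,.003)}
def target(tray,kind):
    c,a=tray; y,f=WELL[kind]; return c+y*np.array([-np.sin(a),np.cos(a)]),f,a
def pick(xy,z,opening,width,lift=.10,N=40):
    hand.move_gripper(opening,N)
    p=get_obs()['position']; bot.reach([*xy,max(z+.07,.085)],ori()); bot.servo_line([*xy,z],velocity=.12)
    hand.move_gripper(width-.012,N); bot.dwell(.2); o=get_obs(); print('grip',round(o['gripper_width'],4),round(o['grip_force'],1),np.round(o['wrist_force'],1))
    bot.servo_line([*xy,z+lift],velocity=.15); o=get_obs(); print('lift',round(o['gripper_width'],4),round(o['grip_force'],1),round(o['time_s'],1))
def place(tray,kind,z,opening,lift=.10):
    xy,f,a=target(tray,kind); zz=z+f
    bot.reach([*xy,zz+lift],ori(a)); bot.servo_line([*xy,zz+.02],velocity=.15); bot.servo_line([*xy,zz+.0005],velocity=.05); bot.dwell(.15)
    print('down',np.round(get_obs()['wrist_force'],1),np.round(get_obs()['position'],4),np.round([*xy,zz],4))
    hand.move_gripper(opening); bot.servo_line([*xy,zz+lift],velocity=.2); print('t',round(get_obs()['time_s'],1))
E
python3 - <<'E'
from h import *
pick([.6250,-.0070],-.005,.072,.059)
place(BLUE,'dish',-.005,.070)
snap('wrist','w3'); snap('top','top1')
E
```

```text
grip 0.047 5.5 [-0.8  0.  11.9]
lift 0.0471 0.0 21.4
down [ 0.4 -0.1  0.5] [ 0.4519 -0.1702  0.0096] [ 0.4518 -0.1701  0.009 ]
t 24.7
```

View pics/w3.png

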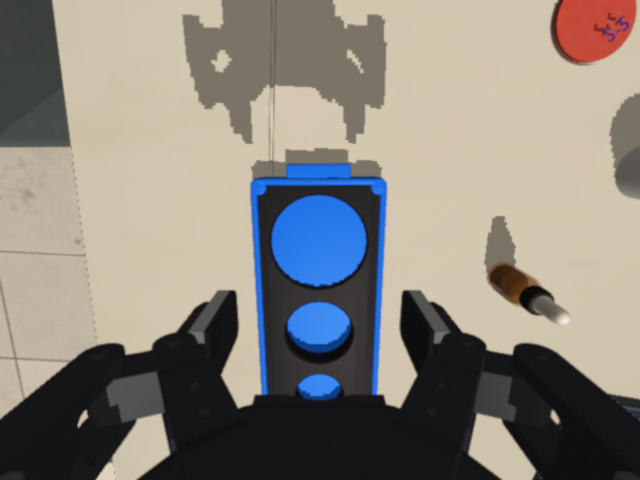

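The grip closed to 47 mm, so it missed the dish, and a force of +11.9 N pushed up on the hand during closing. In w3 the blue dish well is empty at (320,240), the red dish is still on the bench at (597,22) and the dropper stands at (500,275). I'll put the hand over the dish with clearance and look at it from both fixed cameras, with the expected tip points drawn in.

```bash
cat > look.py <<'E'
from h import *
import sys
def comp(name,pts,C,half=60,f=5):
    ims=[]
    for cam in('top','scene'):
        d=snap(cam,name+cam); im=d['frame'][:,:,::-1].copy(); u,v=np.round(w2p(d,[C])[0]).astype(int)
        c=cv2.resize(im[v-half:v+half,u-half:u+half],None,fx=400/(2*half),fy=400/(2*half),interpolation=cv2.INTER_CUBIC)
        for p,col in pts:
            q=(w2p(d,[p])[0]-[u-half,v-half]+.5)*400/(2*half); cv2.drawMarker(c,tuple(int(x) for x in q),col,0,10,1)
        ims.append(c); print(cam,'origin',u-half,v-half)
    cv2.imwrite('pics/'+name+'.png',np.hstack(ims))
E
python3 - <<'E'
from look import *
d=load('w3'); print('dish from w3',p2w(d,[(597,22)],.014)); 
t=load('top1'); hsv=cv2.cvtColor(t['frame'],cv2.COLOR_RGB2HSV); m=((hsv[:,:,1]>120)&((hsv[:,:,0]<8)|(hsv[:,:,0]>172))).astype(np.uint8); m[:,:310]=0; m[:,370:]=0; m[:190]=0;m[240:]=0
M=cv2.moments(m,True); print(M['m00'],p2w(t,[(M['m10']/M['m00'],M['m01']/M['m00'])],.014))
bot.reach([.56,0,.10],ori()); bot.dwell(.1); p=np.array(get_obs()['position']); print(p)
comp('c1',[(p,(0,255,0)),(p+[.036,0,0],(255,255,0)),(p-[.036,0,0],(255,255,0))],p+[0,0,.03])
E
```

```text
dish from w3 [[ 0.62255275 -0.01457637  0.014     ]]
477.0 [[ 0.6244569  -0.00779945  0.014     ]]
[ 0.55909898 -0.00136913  0.09970051]
top origin 277 174
scene origin 267 162
```

View pics/c1.png

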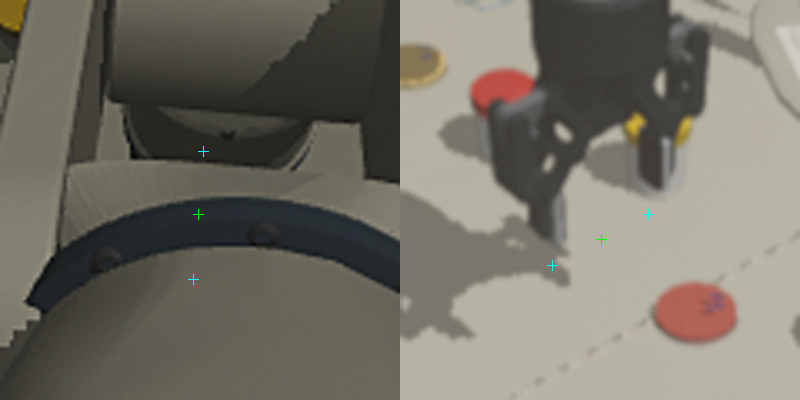

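The scene crop shows the inner tips at (555,238) and (670,188), well above the TCP crosses at (552,265) and (648,215), with some sideways shift. I'll solve for that shift in the hand frame before retrying.

Run:
```python
from h import *
d=load('c1scene'); o=np.array([267,162]); p=np.array([.5591,-.0014,.0997])
s=120/400
L=o+np.array([555,238])*s; Rr=o+np.array([270,188])*s
for z in (.012,.015,.018): 
    a=p2w(d,[L,Rr],p[2]+z)-p; print(z,(a*1000).round(1).tolist(),'mid',(a.mean(0)*1000).round(1))
# wrist views: front edge of pads (y+11 nominal): w2 w/ 85 open, w1 59
for n,px,tcp in(('w1',[(251,289),(387,289)],[.56,0,.12]),('w2',[(217,296),(423,296)],[.6239,-.0072,.1495]),('w3',[(237,291),(402,291)],[.4519,-.1702,.109])):
    d=load(n); V=d['view']; c=-V[:3,:3].T@V[:3,3]
    for z in(.012,.018,.024): a=p2w(d,px,tcp[2]+z)-tcp; print(n,z,'width',np.round(np.linalg.norm(a[0]-a[1])*1000,1),'mid',(a.mean(0)*1000).round(1))
```

```text
0.012 [[152.1, -139.3, 12.0], [52.4, -1.7, 12.0]] mid [102.2 -70.5  12. ]
0.015 [[149.3, -141.4, 15.0], [50.1, -4.4, 15.0]] mid [ 99.7 -72.9  15. ]
0.018 [[146.6, -143.5, 18.0], [47.7, -7.1, 18.0]] mid [ 97.2 -75.3  18. ]
w1 0.012 width 61.5 mid [ 0.2  6.3 12. ]
w1 0.018 width 58.9 mid [ 0.2  8.9 18. ]
w1 0.024 width 56.4 mid [ 0.2 11.4 24. ]
w2 0.012 width 93.4 mid [ 0.3  2.4 12. ]
w2 0.018 width 89.5 mid [ 0.3  5.1 18. ]
w2 0.024 width 85.7 mid [ 0.2  7.8 24. ]
w3 0.012 width 74.4 mid [-0.5  5.2 12. ]
w3 0.018 width 71.3 mid [-0.6  7.8 18. ]
w3 0.024 width 68.2 mid [-0.8 10.3 24. ]
```

My left point was mistyped in that crop. The wrist views still settle it: centred in x, about 2.5 mm off in y, and the usable pad ends about 18 mm above the TCP at 59 mm opening. The lowest metal is at 11.7 mm, so at TCP -5 mm the pads only skimmed the lid. I'll grip at -10 mm and release about 4 mm above the well floor.

Run:
```python
from h import *
pick([.6247,-.0055],-.010,.070,.059)
print(get_obs()['position'])
```

```text
grip 0.0568 40.9 [-2.1 -0.1  6.7]
lift 0.0563 42.4 28.7
[ 0.62409057 -0.00551296  0.08935578]
```

Held at 57 mm with 42 N. Placing it.

Run:
```python
from h import *
place(BLUE,'dish',-.006,.068)
snap('wrist','w4')
```

```text
down [-0.3 -0.3 -0.2] [ 0.4519 -0.1702  0.0087] [ 0.4518 -0.1701  0.008 ]
t 31.9
```

View pics/w4.png

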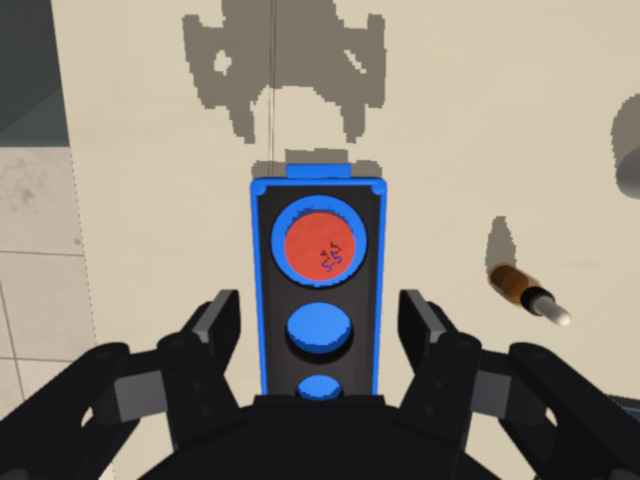

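The red dish sits inside its well at (320,244), with a visible ring all round. Now the yellow pot, plus the dropper position from this picture.

Run:
```python
from h import *
d=load('w4')
print('teat',p2w(d,[(561,317)],.074),'base blob',p2w(d,[(500,272)],.0),'coll',p2w(d,[(538,300)],.055))
for y,uv in((.059,(320,241)),(-.016,(320,331))): print('well',p2w(d,[uv],.018),target(BLUE,'dish' if y>0 else 'pot')[0])
pick([.6922,.1118],.025,.075,.048)
o=get_obs()
if o['gripper_width']>.04:
    place(BLUE,'pot',.025,.066)
    snap('wrist','w5')
```

```text
teat [[ 0.60056469 -0.19392058  0.074     ]] base blob [[ 0.60056887 -0.19208648  0.        ]] coll [[ 0.5976384  -0.19160243  0.055     ]]
well [[ 0.45224593 -0.16918645  0.018     ]] [ 0.45178609 -0.1700876 ]
well [[ 0.45641317 -0.24339664  0.018     ]] [ 0.45587157 -0.24497624]
grip 0.0456 40.9 [-0.8 -0.1  5.1]
lift 0.0461 40.9 35.7
down [ 0.2  0.3 -0.1] [ 0.4558 -0.2449  0.0283] [ 0.4559 -0.245   0.028 ]
t 39.6
```

```bash
sed -i 's/-\.229\]/-.2282]/' h.py
python3 - <<'E'
from h import *
pick([.600,-.1915],.018,.055,.024,N=30)
if get_obs()['gripper_width']>.018:
    place(BLUE,'bottle',.018,.045)
    bot.reach([.47,-.2,.16],ori()); snap('wrist','w6')
E
```

```text
grip 0.0233 29.4 [ 0.1 -0.1  6.4]
lift 0.0235 29.3 42.8
down [2.7 0.5 2.5] [ 0.4595 -0.3033  0.0216] [ 0.4591 -0.3031  0.021 ]
t 45.9
```

View pics/w6.png

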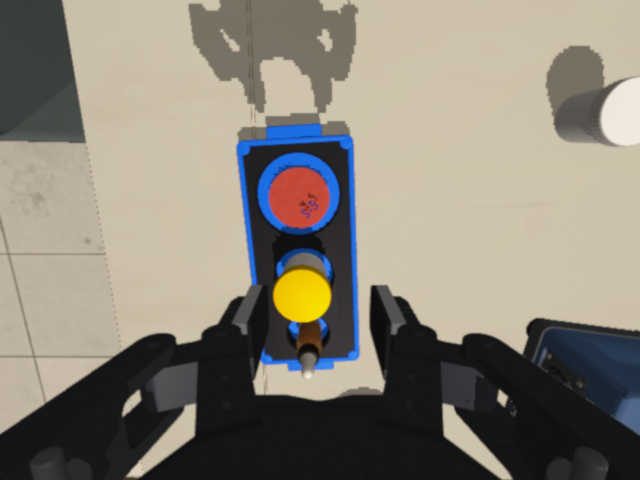

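The red dish, yellow pot and dropper all stand in the blue wells, at (300,197), (302,295) and (308,350). Next, white pot and tan dish.

Run:
```python
from h import *
bot.reach([.62,-.15,.16],ori())
pick([.6909,-.1045],.025,.075,.048)
assert get_obs()['gripper_width']>.04
place(WHITE,'pot',.025,.066)
pick([.6289,.3277],-.010,.070,.059)
assert get_obs()['gripper_width']>.05
place(WHITE,'dish',-.006,.068)
bot.reach([.44,.23,.16],ori()); snap('wrist','w7'); bot.reach([.35,0.02,.35],ori()); snap('scene','s2')
```

```text
grip 0.0459 40.3 [-1.4  0.6  5. ]
lift 0.0457 40.9 50.2
down [ 0.9 -0.4  7.5] [0.4341 0.2005 0.0288] [0.4332 0.2002 0.028 ]
t 54.0
grip 0.0565 41.4 [-0.6 -1.8  5.7]
lift 0.0569 42.5 57.4
down [-0.5 -0.2 -0.2] [0.4302 0.2753 0.0087] [0.4301 0.2752 0.008 ]
t 60.6
```

View pics/w7.png

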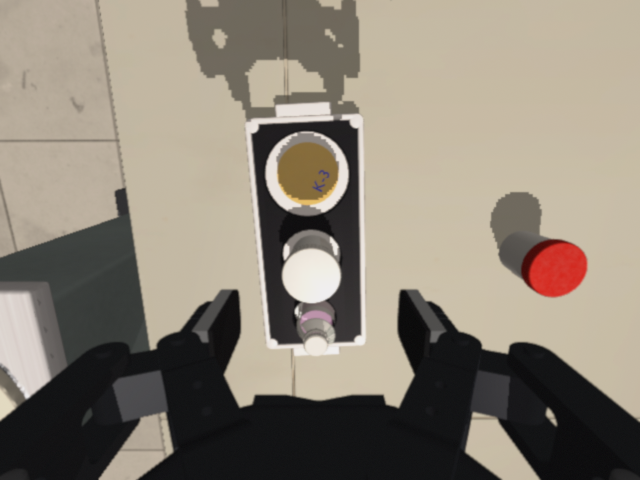

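View pics/s2.png

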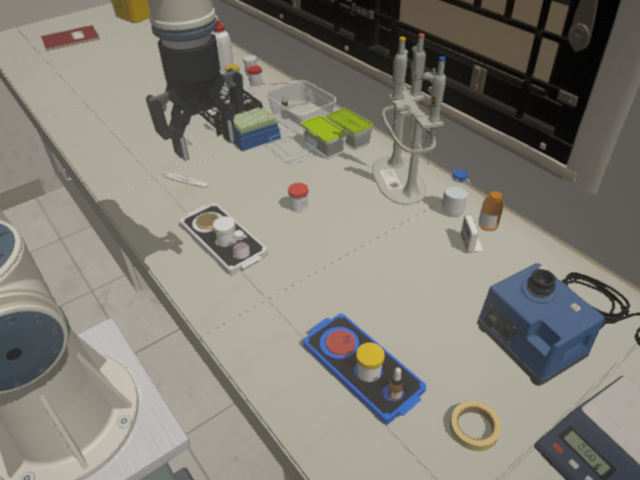

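All items appear seated, and the red pot hasn't moved. To check depth, I draw the outlines each item should have when fully down (green), and at deck height for the pots and dropper (red), onto the scene picture.

Run:
```python
from h import *
d=load('s2'); f=4; a=np.linspace(0,2*np.pi,100); C=np.c_[np.cos(a),np.sin(a),0*a]; outs=[]
w6,w7=load('w6'),load('w7')
y=p2w(w6,[(302,295)],.060)[0]; w=p2w(w7,[(311,274)],.060)[0]; t=p2w(w6,[(308,374)],.078)[0]
rd=p2w(w6,[(300,197)],.028)[0]; td=p2w(w7,[(308,170)],.028)[0]
for n,p,T in(('ypot',y,target(BLUE,'pot')),('wpot',w,target(WHITE,'pot')),('drop',t,target(BLUE,'bottle')),('rd',rd,target(BLUE,'dish')),('td',td,target(WHITE,'dish'))): print(n,((p[:2]-T[0])*1000).round(1))
up=lambda wv,uv,z: p2w(wv,[uv],z)[0]
for (u0,v0),items in (((300,305),[(w6,(302,295),.06,.075,.024),(w6,(300,197),.028,None,.0295),(w6,(308,374),.078,.093,.0055)]),((170,190),[(w7,(311,274),.06,.075,.024),(w7,(308,170),.028,None,.0295)])):
    im=cv2.resize(d['frame'][v0:v0+120,u0:u0+100][:,:,::-1],None,fx=f,fy=f,interpolation=cv2.INTER_CUBIC)
    for wv,uv,z1,z2,r in items:
        for z,col in((z1,(0,255,0)),(z2,(0,0,255))):
            if z: cv2.polylines(im,[((w2p(d,up(wv,uv,z)+C*r)-[u0,v0]+.5)*f).astype(np.int32)],True,col,1)
    outs.append(im)
cv2.imwrite('pics/chk.png',np.hstack(outs))
```

```text
ypot [ 0.2 -1.8]
wpot [0.5 0.1]
drop [ 2.  -3.2]
rd [ 1.8 -2.3]
td [0.9 3.8]
```

View pics/chk.png

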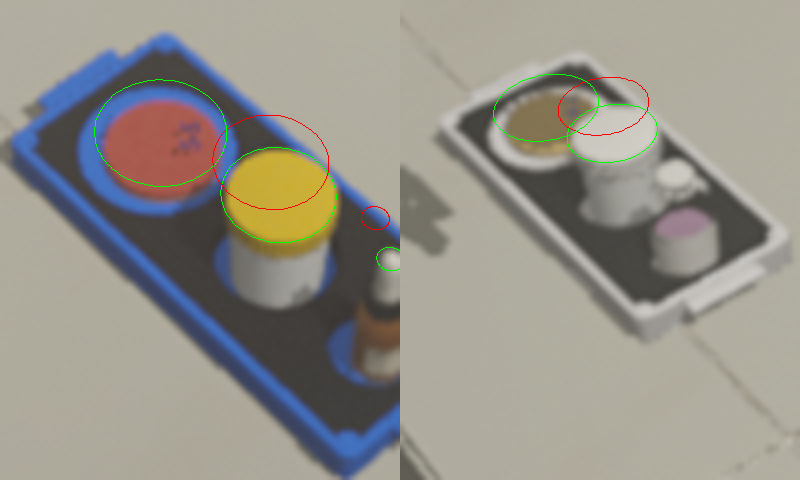

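Both pots match the green outlines, so they are fully down; the dropper tip does too. The dishes' coloured discs sit below the lid-height outline and inside their wells, with the ring visible around them, so they are down as well. All measured offsets are 4 mm or less. Handing in.

```bash
python3 -c "
from h import *
print(get_obs()['time_s']); print(hand_in())"
```

```text
62.1833
the job is handed in; nothing more can be done
None
```

I handed in both kits at about 62 s. By my camera checks all five items are upright and down in their wells, within 4 mm of centre. The clear bottle and red-lid pot were left untouched. No verdict came back from the hand-in.

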